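# Present a notched filter plate to the label reader

### The arm

A 6-joint arm with a two-finger parallel gripper is mounted at the origin on a cart in front of the work surface, level with it; the furniture and walls round the work are solid. World frame = base frame: x ahead of the robot, y to its left, z up, the work surface at z = 0. Lengths are in m, angles in rad, forces in N, time in s.
With the tool pointing down it reaches from about 0.35 to 0.85 m from the base axis. Payload 8.1 kg.
Tool frame: the origin (TCP) lies at the centre of the arm's flange, where the gripper is bolted on; the fingertips stand 186 mm ahead of it and the grasp point (between the pads) lies 167 mm ahead of it; z points along the fingers, y is the line along which they close (so a half turn about z gives the same grasp; the last joint's range is limited). The gripper opens to 93 mm and grips with 3 to 60 N. Pads are 15 mm wide; open, the fingers measure 128 mm over their backs; the gripper's body (75 mm by 188 mm) begins 65 mm behind the grasp point.
Start: joints at [-1.401, 0.13, 1.488, -0, 1.523, -0.085], TCP at [0.151, -0.581, 0.405] pointing down, gripper open.
Joint ranges: [-2.96, 2.96], [-0.89, 2.26], [0.02, 2.5], [-1.34, 4.48], [0, 2.73], [-2.66, 2.66]. Speed limits (rad/s): [2.39, 2.39, 2.79, 3.14, 3.14, 3.14].

### API

Orientations are given as a rotation vector (axis times angle).
In Python, from plant import robot gives the robot as it stands.
- The arm moves only by the tool apply_moves, never from a script. Its argument "series" is a list of rows, each a list of 2 entries, a list of its own where there are three numbers: the shift along the tool's x, y, z in mm, then the turn, a rotation vector about the tool's x, y, z in rad. A call has 1 to 12 rows; each row shifts and turns the commanded pose from where the row before left it, along the tool's axes as they then stand; what a row does not reach is not made up. A row lasts 1/12 s, in which the tool goes at most 41.7 mm and 7.16 degrees, less where a joint would pass 70% of its speed; a pose out of reach is approached as far as the arm can. A call is refused whole if a number of a shift passes 41.7 or a number of a turn 0.125, either way. A call with a gripper value outside its range is refused whole. "claw" is the opening, from 0 (shut) to 1 (fully open), set as the call begins (left out, the last holds). The fingers move at their own pace and stop on an object; "newtons" is the grip in N (left out, the last holds). Time passes only in rows, so rows that do not move let the fingers close. It gives the time, the measured TCP pose, the force, the opening and the grip force at its end, in the units of the state.
- robot.read_state(): the state, without advancing time (a new reading comes with each control period).
- robot.read_camera(name): name is "scene" or "top" or "wrist"; returns (picture, depth): 420x560x3 uint8, blue, green, red; 420x560 float32, m along the optical axis (not along the pixel's ray), 0 where there is no reading.
- robot.calibration(name): a dict with "fx", "fy", "cx", "cy" (pixels), "D" ([k1, k2, p1, p2, k3] as OpenCV has them; the pictures are not rectified), "extrinsics" (4x4, takes a point from world to camera coordinates). Camera axes: x right, y down, z forward; pixel columns grow to the right and rows downward; lengths in m; the calibration is good to about 2 mm. A picture is of the moment at which its call begins: read the wrist's pose just before it. calibration takes no time and is no camera call; for the wrist camera it gives the pose at the moment of the call.
- robot.close_job(): hands the job in; it is judged then, once.
The state is a dict: "t": time; "q": joint angles; "dq": joint speeds; "joint_torque": joint torques, N m; "tool_pos": TCP position; "orientation": TCP orientation; "force": force on the tool from outside, world axes, zero at the start; "wrist_torque": the same for the moment, N m; "opening": finger opening in m; "gripper_force": force on a finger pad.
Only numpy, scipy, OpenCV 4.12 (cv2) and the standard library are available. Lean on these libraries where they do the work, as an engineer would, in place of code of your own. Each camera call takes 0.05 s, during which the arm holds its last target. There are 200 camera calls.

### The job

One of the two glass filter plates in the carrier has a small notch in one corner, which marks its frosted label end: lift that plate out, lay it down flat on the narrow raised rest and let go. Then take it again by the end away from the notch and hold it level, label side still up, with the notched end pointing at the reader's head and its label about 30 mm straight above the reader's little round target. Finish while still holding it there clear of everything; keep your fingers off the frosted end, and leave the other plate and the things around where they are.

Things in the scene. Friction and masses are not known exactly. Their poses are not given: they have to be found in the camera images.
- plate_center (a point): centre (half-way up) of the loose glass plate with the notch: 110 x 30 x 6 mm, 50 g, one pale satin look all over. x runs lengthwise to the notched end, z up out of the label side (up at the start). The notch, 12 mm along x by 10 along y, is the corner at +x, +y: far left, seen from above with that end pointing away. Frosted label end: x = +25 to +55 mm; clear end: x = -55 to -25 mm
- plate_label (a point): middle of the plate's label, on the frosted end, 40 mm from the plate's centre along its x axis, half-way up the thickness
- blank_center (a point): centre of the other loose plate: same size and look, without notch; it lies in the other nest and stays there
- carrier: fixed carrier 126 x 138 mm, 26 mm high, origin under its centre. Two nests along its x axis at y = +45 and -45 mm, 2 mm play; plates lie with the underside at 16 mm on end cradles, whose walls (10 mm up from there, 6 thick) cover their sides and ends. So a plate can be gripped only at its middle, across its 30 mm: there 52 mm of its length is open, down to a base plate 4 mm thick
- rest: fixed narrow rest, origin under its centre: a level bar 44 mm long (its x axis), 14 wide and 10 high on a 12 mm stem with a round foot 68 mm across, 8 high. The bar's top is 60 mm above the bench. The plate balances only with its middle over the bar; fingers have room beside the bar
- rest_top (a point): middle of the top of the rest's bar
- reader: fixed label reader, origin at bench level under its round target, x axis from the target to the post. Base plate 8 mm high, x = -28 to +122 mm, 80 wide. Target: top of a pedestal at x = 0, 26 mm across, 45 high. A post at x = +103 mm carries the head, 115 to 185 mm high, which looks down at the target; nothing of the head is nearer than x = +50 mm
- read_point (a point): where the middle of the label belongs: on the target's axis, 78 mm above the bench, 33 mm above the target's top; axes as the reader's. The plate's x axis must point along this x axis (clear end on the open side, away from the post)
- spacer: loose bystander: aluminium stand-off, 18 mm across, 30 mm high, origin under its centre
- bottle: loose bystander: white bottle, 62 mm across, 128 mm high, origin under its centre
- speaker: loose bystander: loudspeaker driver, 78 x 78 x 45 mm, origin under its centre
- brush: loose bystander: flat black brush, 24 x 158 x 10 mm, long along its y axis, origin under its centre
Things that resemble listed ones, but are neither listed nor needed, are in the scene too. What is shaped like the part that bears plate_center but black is not meant.

How it is judged:
By the outcome, as a careful person would: the job done as asked, in the order asked, and still so for the second after the job is handed in, while the arm keeps its last pose, push and grip.
It also fails if it takes over 51 s, if anything falls off the work surface, if the arm or the gripper's body presses on something with over 40 N, if the wrist force passes 120 N, or if a joint passes its speed limit or range.

## Working session

There is one attempt and no reset: what is moved stays moved. The work goes in short steps, Python scripts to look and compute and a tool call to move; the robot and the scene stay as the last step left them, time stands still between calls to the robot, and variables do not carry over. Pictures are saved under pics/ and viewed, at most 10 in all, crops included, and the job is handed in when it is done.

Besides the shell and the picture viewer there is one more tool, called after "Emit:" as a command line: name --argument value ..., lists and objects as JSON in quotes. apply_moves: Moves the arm, as the interface text tells. Its arguments: {"type":"object","properties":{"series":{"type":"array"},"claw":{"type":"number"},"newtons":{"type":"number"}},"required":["series"]}

```bash
ls; mkdir -p pics; python3 - <<'E'
from plant import robot
import cv2,numpy as np
s=robot.read_state();print(s)
for n in("top","scene"):
    im,d=robot.read_camera(n);cv2.imwrite(f"pics/{n}0.png",im);np.save(f"pics/{n}0.npy",d)
    c=robot.calibration(n);print(n,c)
E
```

```text
pics
{'t': 0.0, 'q': array([-1.40142203e+00,  1.31166021e-01,  1.48926467e+00,  5.17975105e-06,
        1.52300558e+00, -8.53953951e-02]), 'dq': array([-0.00121835, -0.00289068,  0.00196418,  0.00062883,  0.00215234,
       -0.00051298]), 'joint_torque': array([-8.16250249e-04, -5.59844685e+01, -4.91764319e+01,  7.67007843e-02,
        3.53696581e-02, -1.50082792e-04]), 'tool_pos': array([ 0.15120047, -0.58040224,  0.40369226]), 'orientation': array([-3.11431072e+00, -3.98875436e-01,  1.13377176e-04]), 'force': array([ 0.13079206, -0.28596964,  0.11525283]), 'wrist_torque': array([ 0.08574193, -0.00914915,  0.01333441]), 'gripper_force': 0.0, 'opening': 0.09294872571920453}
top {'fx': 419.9710858171986, 'fy': 419.9710858171986, 'cx': 282.93203565105586, 'cy': 214.62772024260937, 'D': array([-0.04486818,  0.        ,  0.        ,  0.        ,  0.        ]), 'extrinsics': array([[ 2.48583940e-02, -9.99690977e-01, -1.06166254e-04,
        -7.25132008e-02],
       [-9.97238016e-01, -2.47899631e-02, -7.00128405e-02,
         5.19952816e-01],
       [ 6.99885731e-02,  1.84627980e-03, -9.97546085e-01,
         1.44124027e+00],
       [ 0.00000000e+00,  0.00000000e+00,  0.00000000e+00,
         1.00000000e+00]])}
scene {'fx': 394.6215560018421, 'fy': 394.6215560018421, 'cx': 276.9841606762849, 'cy': 202.75030078675016, 'D': array([-0.00589566,  0.        ,  0.        ,  0.        ,  0.        ]), 'extrinsics': array([[-8.93646613e-01, -4.48770546e-01,  8.53823895e-04,
         4.42617042e-01],
       [-2.83056134e-01,  5.62177438e-01, -7.77068692e-01,
         2.22866285e-01],
       [ 3.48245541e-01, -6.94666485e-01, -6.29415219e-01,
         9.28891176e-01],
       [ 0.00000000e+00,  0.00000000e+00,  0.00000000e+00,
         1.00000000e+00]])}
```

View pics/top0.png

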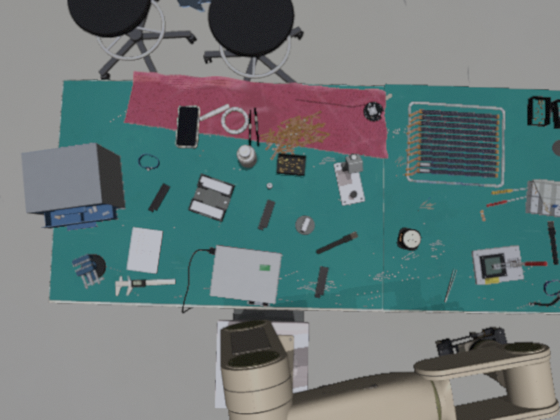

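View pics/scene0.png

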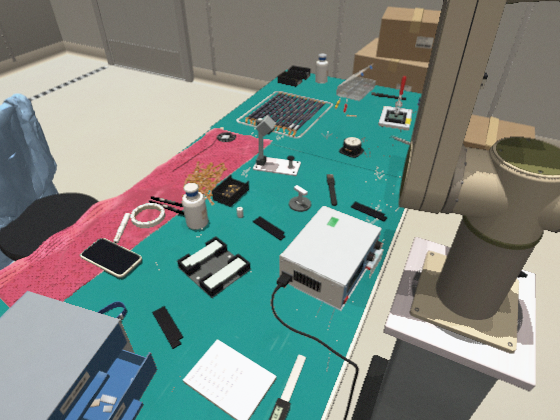

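The top view shows the carrier at (212,198) with two pale plates at (216,184) and (207,211). The rest is at (306,225), the reader at (350,180) with its post up at (353,163), the spacer at (269,186) and the bottle at (246,155). Things that could be taken for the plate are the two pale plates and the black bars at (160,197), (267,214) and (322,282); the white card at (145,250) is too large. The notch decides between the two pale plates, so I'll look at a close crop.

```bash
cat > h.py <<'E'
from plant import robot
import cv2,numpy as np
from scipy.spatial.transform import Rotation as R
def ray(c,uv,z):
    K=np.array([[c['fx'],0,c['cx']],[0,c['fy'],c['cy']],[0,0,1]])
    p=cv2.undistortPoints(np.array(uv,float).reshape(-1,1,2),K,c['D']).reshape(-1,2)
    E=c['extrinsics'];Rm=E[:3,:3];o=-Rm.T@E[:3,3]
    d=np.c_[p,np.ones(len(p))]@Rm
    return o+d*((z-o[2])/d[:,2])[:,None]
def proj(c,P):
    K=np.array([[c['fx'],0,c['cx']],[0,c['fy'],c['cy']],[0,0,1]])
    E=c['extrinsics']
    return cv2.projectPoints(np.array(P,float).reshape(-1,1,3),cv2.Rodrigues(E[:3,:3])[0],E[:3,3],K,c['D'])[0].reshape(-1,2)
E
python3 - <<'E'
from h import *
a=cv2.imread('pics/top0.png')[150:250,180:380]
b=cv2.imread('pics/scene0.png')[110:300,170:320]
cv2.imwrite('pics/c1.png',np.vstack([cv2.resize(a,(800,400),interpolation=cv2.INTER_CUBIC)]))
c=robot.calibration('top')
im=cv2.imread('pics/top0.png')
m=((im.min(2)>150)).astype(np.uint8)
n,l,st,ce=cv2.connectedComponentsWithStats(m)
for i in range(1,n):
    if st[i,4]>40 and 140<ce[i][1]<260 and 180<ce[i][0]<430:
        r=cv2.minAreaRect(np.argwhere(l==i)[:,::-1].astype(np.float32))
        w=ray(c,cv2.boxPoints(r),.022)
        print(ce[i].round(1),st[i,4],ray(c,[ce[i]],.022).round(4),w.round(3).tolist())
print(ray(c,[[306,225],[352,195],[353,163],[410,239]],.05))
E
```

```text
[246.2 151.9] 146 [[0.7386 0.0749 0.022 ]] [[0.736, 0.112, 0.022], [0.772, 0.078, 0.022], [0.736, 0.04, 0.022], [0.699, 0.074, 0.022]]
[351.3 189.6] 453 [[ 0.6145 -0.2957  0.022 ]] [[0.661, -0.243, 0.022], [0.678, -0.319, 0.022], [0.579, -0.34, 0.022], [0.561, -0.264, 0.022]]
[215.7 185. ] 243 [[0.619  0.1774 0.022 ]] [[0.621, 0.235, 0.022], [0.649, 0.227, 0.022], [0.617, 0.124, 0.022], [0.589, 0.132, 0.022]]
[206.5 209.1] 252 [[0.5339 0.2065 0.022 ]] [[0.537, 0.262, 0.022], [0.564, 0.253, 0.022], [0.531, 0.151, 0.022], [0.504, 0.16, 0.022]]
[305.3 224. ] 51 [[ 0.4909 -0.1378  0.022 ]] [[0.475, -0.123, 0.022], [0.513, -0.14, 0.022], [0.507, -0.153, 0.022], [0.469, -0.135, 0.022]]
[411.4 238.5] 199 [[ 0.4494 -0.5071  0.022 ]] [[0.475, -0.481, 0.022], [0.476, -0.533, 0.022], [0.424, -0.534, 0.022], [0.423, -0.481, 0.022]]
[[ 0.48603184 -0.13877064  0.05      ]
 [ 0.59239738 -0.2937448   0.05      ]
 [ 0.70309601 -0.29585156  0.05      ]
 [ 0.44705865 -0.49358056  0.05      ]]
```

View pics/c1.png

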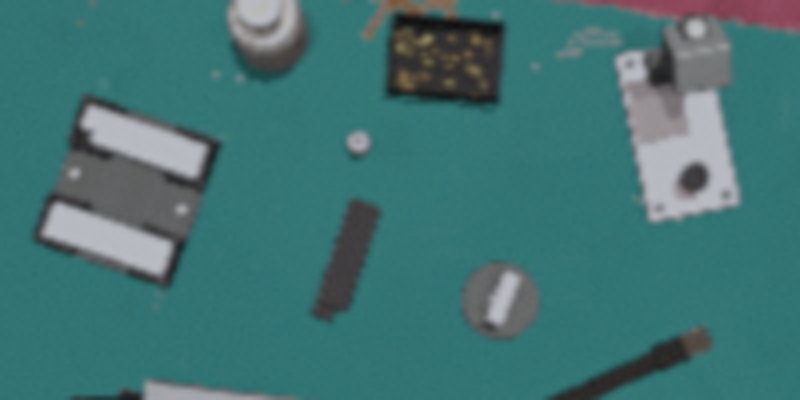

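The top crop shows a notch only on the upper plate, at its left near corner (crop 88,135, image about 202,184). So the notched plate is the one at about (0.619, 0.177), with x pointing at yaw 73° and the notch on its +y side, as described. The rest bar is at yaw about -24° and the reader at about 12°. I'm setting out towards the carrier.

Emit:
apply_moves --series '[[[26.8,-25.6,0],[0,0,0]],[[26.8,-25.6,0],[0,0,0]],[[26.8,-25.6,0],[0,0,0]],[[26.8,-25.6,0],[0,0,0]],[[26.8,-25.6,0],[0,0,0]],[[26.8,-25.6,0],[0,0,0]],[[26.8,-25.6,0],[0,0,0]],[[26.8,-25.6,0],[0,0,0]],[[26.8,-25.6,0],[0,0,0]],[[26.8,-25.6,0],[0,0,0]],[[26.8,-25.6,0],[0,0,0]],[[26.8,-25.6,0],[0,0,0]]]' --claw 0.6 --newtons 30

```text
t: 1.1
tool_pos: [0.3854, -0.2005, 0.4046]
orientation: [-3.116, -0.399, 0.0]
force: [0.4, -0.7, 0.6]
opening: 0.0562
gripper_force: 0.0
```

```bash
python3 - <<'E'
from h import *
s=robot.read_state();print(s['t'],s['tool_pos'],s['orientation'],s['q'])
im,d=robot.read_camera('wrist');cv2.imwrite('pics/w0.png',im);c=robot.calibration('wrist')
im,d=robot.read_camera('top');cv2.imwrite('pics/t1.png',im)
E=c['extrinsics'];T=np.eye(4);T[:3,:3]=R.from_rotvec(s['orientation']).as_matrix();T[:3,3]=s['tool_pos'];print((E@T).round(3))
# bottle, reader geometry from scene depth+top
for n in('top','scene'):
    c=robot.calibration(n);d=np.load(f'pics/{n}0.npy')
    v,u=np.mgrid[:420,:560];E=c['extrinsics']
    K=np.array([[c['fx'],0,c['cx']],[0,c['fy'],c['cy']],[0,0,1]])
    p=cv2.undistortPoints(np.c_[u.ravel(),v.ravel()].astype(float).reshape(-1,1,2),K,c['D']).reshape(-1,2)
    P=(np.c_[p,np.ones(len(p))]*d.reshape(-1,1)-E[:3,3])@E[:3,:3]
    P=P[d.ravel()>0]
    def show(nm,x,y,z0,z1):
        m=(abs(P[:,0]-x)<.06)&(abs(P[:,1]-y)<.06)&(P[:,2]>z0)&(P[:,2]<z1);Q=P[m]
        if len(Q)>4:
            r=cv2.minAreaRect(Q[:,:2].astype(np.float32));print(n,nm,len(Q),np.median(Q,0).round(3),np.array(r[0]).round(3),np.array(r[1]).round(3),round(r[2],1))
    show('rest',.487,-.138,.05,.07);show('target',.592,-.294,.035,.055);show('head',.68,-.3,.17,.2);show('bottle',.71,.07,.1,.14);show('carrier',.577,.19,.012,.035)
E
```

```text
1.1 [ 0.38543331 -0.20050944  0.40455285] [-3.11617394e+00 -3.98817355e-01  8.29692663e-06] [-5.97809610e-01 -3.33532542e-01  1.92124060e+00 -2.42368070e-06
  1.55388950e+00  7.18404685e-01]
[[ 0.004  1.     0.002  0.004]
 [-0.968  0.005 -0.253  0.077]
 [-0.253 -0.001  0.968 -0.001]
 [ 0.     0.     0.     1.   ]]
top rest 53 [ 0.489 -0.135  0.059] [ 0.489 -0.135] [0.014 0.043] 68.2
top target 44 [ 0.598 -0.298  0.044] [ 0.599 -0.298] [0.022 0.023] 51.7
top head 121 [ 0.681 -0.279  0.174] [ 0.687 -0.279] [0.041 0.046] 12.2
top bottle 119 [0.717 0.072 0.126] [0.719 0.07 ] [0.036 0.04 ] 65.7
top carrier 587 [0.584 0.19  0.022] [0.576 0.191] [0.115 0.12 ] 82.4
scene rest 75 [ 0.489 -0.135  0.06 ] [ 0.49  -0.137] [0.017 0.045] 64.0
scene target 34 [ 0.597 -0.299  0.046] [ 0.598 -0.302] [0.02  0.027] 25.1
scene head 84 [ 0.678 -0.277  0.175] [ 0.685 -0.28 ] [0.045 0.041] 90.0
scene bottle 209 [0.712 0.074 0.127] [0.717 0.069] [0.037 0.041] 30.6
scene carrier 1045 [0.571 0.195 0.024] [0.577 0.19 ] [0.118 0.12 ] 85.8
```

Emit:
apply_moves --series '[[[26.8,-25.6,0],[0,0,0]],[[26.8,-25.6,0],[0,0,0]],[[26.8,-25.6,0],[0,0,0]],[[26.8,-25.6,0],[0,0,0]],[[26.8,-25.6,0],[0,0,0]],[[26.8,-25.6,0],[0,0,0]],[[26.8,-25.6,0],[0,0,0]],[[26.8,-25.6,0],[0,0,0]],[[26.8,-25.6,0],[0,0,0]],[[26.8,-25.6,0],[0,0,0]],[[26.8,-25.6,0],[0,0,0]],[[26.8,-25.6,0],[0,0,0]]]'

```text
t: 2.2
tool_pos: [0.6197, 0.1769, 0.404]
orientation: [3.116, 0.399, -0.001]
force: [0.7, -0.9, -0.0]
opening: 0.0557
gripper_force: 0.0
```

Emit:
apply_moves --series '[[[0,0,10],[0,0,-0.113]],[[0,0,10],[0,0,-0.113]],[[0,0,10],[0,0,-0.113]],[[0,0,10],[0,0,-0.113]],[[0,0,10],[0,0,-0.113]],[[0,0,10],[0,0,-0.113]],[[0,0,10],[0,0,-0.113]],[[0,0,10],[0,0,-0.113]],[[0,0,10],[0,0,-0.113]],[[0,0,0],[0,0,0]],[[0,0,0],[0,0,0]],[[0,0,0],[0,0,0]]]'

```text
t: 3.2
tool_pos: [0.6191, 0.1756, 0.3151]
orientation: [2.531, 1.86, 0.0]
force: [-0.4, 0.1, 0.1]
opening: 0.0557
gripper_force: 0.0
```

```bash
cat >> h.py <<'E'
def look(name):
    s=robot.read_state();c=robot.calibration('wrist');im,d=robot.read_camera('wrist')
    cv2.imwrite(f'pics/{name}.png',im)
    Rm=R.from_rotvec(s['orientation']).as_matrix()
    print('t',s['t'],'tcp',s['tool_pos'].round(4),'yaw',np.degrees(np.arctan2(Rm[1,0],Rm[0,0])).round(1),'z',Rm[:,2].round(3))
    v,u=np.mgrid[:420,:560];E=c['extrinsics']
    K=np.array([[c['fx'],0,c['cx']],[0,c['fy'],c['cy']],[0,0,1]])
    p=cv2.undistortPoints(np.c_[u.ravel(),v.ravel()].astype(float).reshape(-1,1,2),K,c['D']).reshape(-1,2)
    P=(np.c_[p,np.ones(len(p))]*d.reshape(-1,1)-E[:3,3])@E[:3,:3]
    return s,Rm,c,im,d,P.reshape(420,560,3)
E
python3 - <<'E'
from h import *
s,Rm,c,im,d,P=look('w1')
m=((im.min(2)>130)&(d>0)&(P[...,2]>.017)&(P[...,2]<.027)).astype(np.uint8)
n,l,st,ce=cv2.connectedComponentsWithStats(m)
for i in range(1,n):
    if st[i,4]>800:
        Q=P[l==i];r=cv2.minAreaRect(Q[:,:2].astype(np.float32))
        b=cv2.boxPoints(cv2.minAreaRect(np.argwhere(l==i)[:,::-1].astype(np.float32)))
        w=ray(c,b,.022)
        print(ce[i],st[i,4],np.median(Q[:,2]),r,'ray ctr',w.mean(0),w.round(3).tolist())
        print('tool offs mm',((np.r_[r[0],.022]-s['tool_pos'])@Rm*1000).round(1))
E
```

```text
t 3.2 tcp [0.6191 0.1756 0.3151] yaw 72.6 z [ 0. -0. -1.]
[537.62845528  93.42195122] 1230 0.020117995622263532 ((0.8768703937530518, 0.2010413259267807), (0.015514148399233818, 0.09371845424175262), 26.50238800048828) ray ctr [0.87376823 0.20164103 0.022     ] [[0.846, 0.242, 0.022], [0.861, 0.246, 0.022], [0.902, 0.162, 0.022], [0.886, 0.157, 0.022]]
tool offs mm [101.3 238.4 293.1]
[516.62936733 188.68130312] 2118 0.020872426539905075 ((0.8468900322914124, 0.11847768723964691), (0.09519074857234955, 0.08064700663089752), 86.09021759033203) ray ctr [0.84599438 0.12078833 0.022     ] [[0.814, 0.179, 0.022], [0.888, 0.158, 0.022], [0.881, 0.06, 0.022], [0.801, 0.086, 0.022]]
tool offs mm [ 13.5 234.4 293.1]
[283.22742936 169.0275672 ] 1451 0.02126570882606114 ((0.6296405792236328, 0.2067110538482666), (0.04951087012887001, 0.029521429911255836), 73.3247299194336) ray ctr [0.62959775 0.20695043 0.022     ] [[0.623, 0.235, 0.022], [0.651, 0.226, 0.022], [0.637, 0.179, 0.022], [0.608, 0.188, 0.022]]
tool offs mm [ 32.9   0.7 293.1]
[186.63272727 192.31570248] 3025 0.02122327418041114 ((0.5342926979064941, 0.20383261144161224), (0.11086259037256241, 0.0307872723788023), 71.61528015136719) ray ctr [0.53494576 0.20550614 0.022     ] [[0.538, 0.261, 0.022], [0.566, 0.254, 0.022], [0.534, 0.15, 0.022], [0.502, 0.158, 0.022]]
tool offs mm [  1.7 -89.4 293.1]
[282.93008739 241.67290886] 801 0.021336936130742088 ((0.6087623834609985, 0.14231759309768677), (0.03541454300284386, 0.029010269790887833), 73.19343566894531) ray ctr [0.60902565 0.14273272 0.022     ] [[0.601, 0.163, 0.022], [0.628, 0.155, 0.022], [0.618, 0.122, 0.022], [0.59, 0.131, 0.022]]
tool offs mm [-34.8   0.  293.1]
```

View pics/w1.png

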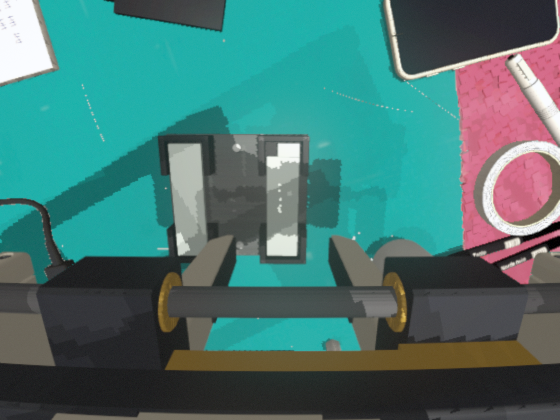

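The close view shows the notch at (272,150), at the far left of the right-hand plate, so the choice stands. The offset is about +2.5 mm in x; descending and gripping.

Emit:
apply_moves --series '[[[2.5,0.3,15],[0,0,-0.006]],[[0,0,20],[0,0,0]],[[0,0,20],[0,0,0]],[[0,0,20],[0,0,0]],[[0,0,18],[0,0,0]],[[0,0,14],[0,0,0]],[[0,0,10],[0,0,0]],[[0,0,5],[0,0,0]],[[0,0,0],[0,0,0]],[[0,0,0],[0,0,0]]]'

```text
t: 4.08
tool_pos: [0.6203, 0.1785, 0.1934]
orientation: [2.522, 1.873, 0.001]
force: [0.0, -0.1, 0.8]
opening: 0.0559
gripper_force: 0.0
```

Emit:
apply_moves --series '[[[0,0,0],[0,0,0]],[[0,0,0],[0,0,0]],[[0,0,0],[0,0,0]],[[0,0,0],[0,0,0]],[[0,0,0],[0,0,0]],[[0,0,0],[0,0,0]],[[0,0,0],[0,0,0]],[[0,0,0],[0,0,0]]]' --claw 0.2 --newtons 25

```text
t: 4.75
tool_pos: [0.6201, 0.1784, 0.1933]
orientation: [2.522, 1.873, 0.001]
force: [-0.8, -0.4, 4.6]
opening: 0.0291
gripper_force: 24.9
```

Emit:
apply_moves --series '[[[0,0,-5],[0,0,0]],[[0,0,-12],[0,0,0]],[[0,0,-20],[0,0,0]],[[0,0,-25],[0,0,0]],[[0,0,-25],[0,0,0]],[[0,0,-25],[0,0,0]],[[0,0,-25],[0,0,0]],[[0,0,-15],[0,0,0]],[[0,0,-8],[0,0,0]],[[0,0,0],[0,0,0]]]'

```text
t: 5.58
tool_pos: [0.6204, 0.1785, 0.356]
orientation: [2.521, 1.872, 0.006]
force: [0.2, -0.4, -0.3]
opening: 0.0297
gripper_force: 24.9
```

Emit:
apply_moves --series '[[[-15,-1.5,0],[0,0,0]],[[-30.8,-3.1,0],[0,0,0]],[[-30.8,-3.1,0],[0,0,0]],[[-30.8,-3.1,0],[0,0,0]],[[-30.8,-3.1,0],[0,0,0]],[[-30.8,-3.1,0],[0,0,0]],[[-30.8,-3.1,0],[0,0,0]],[[-30.8,-3.1,0],[0,0,0]],[[-30.8,-3.1,0],[0,0,0]],[[-30.8,-3.1,0],[0,0,0]],[[-30.8,-3.1,0],[0,0,0]],[[-15,-1.5,0],[0,0,0]]]'

```text
t: 6.58
tool_pos: [0.4879, -0.1378, 0.351]
orientation: [-2.522, -1.87, 0.004]
force: [0.0, 0.5, -1.0]
opening: 0.0294
gripper_force: 24.9
```

Emit:
apply_moves --series '[[[0,0,0],[0,0,0.06]],[[0,0,0],[0,0,0.12]],[[0,0,0],[0,0,0.12]],[[0,0,0],[0,0,0.12]],[[0,0,0],[0,0,0.12]],[[0,0,0],[0,0,0.12]],[[0,0,0],[0,0,0.12]],[[0,0,0],[0,0,0.12]],[[0,0,0],[0,0,0.12]],[[0,0,0],[0,0,0.12]],[[0,0,0],[0,0,0.12]],[[0,0,0],[0,0,0.12]]]'

```text
t: 7.58
tool_pos: [0.4891, -0.1352, 0.3509]
orientation: [-3.136, 0.17, 0.004]
force: [-0.6, -0.4, -0.9]
opening: 0.0294
gripper_force: 24.9
```

Emit:
apply_moves --series '[[[0,0,0],[0,0,0.12]],[[0,0,0],[0,0,0.1]],[[0,0,0],[0,0,0.06]],[[0,0,0],[0,0,0]],[[0,0,0],[0,0,0]],[[0,0,0],[0,0,0]]]'

```text
t: 8.08
tool_pos: [0.4894, -0.1353, 0.3519]
orientation: [-3.085, 0.593, 0.002]
force: [0.6, 0.1, -0.5]
opening: 0.0295
gripper_force: 24.9
```

```bash
cat > m.py <<'E'
from h import *
def plate_and_rest(name):
    s,Rm,c,im,d,P=look(name)
    print(s['opening'],s['gripper_force'])
    T=(P-s['tool_pos'])@Rm*1000  # tool coords mm
    z=T[...,2]
    g=(d>0)&(im.min(2)>110)
    m=(g&(z>140)&(z<195)&(abs(T[...,1])<22)&(abs(T[...,0])<80))
    if m.sum()>20:
        Q=T[m];print('plate(tool mm) n',m.sum(),'x',np.percentile(Q[:,0],[.5,99.5]).round(1),'y',np.percentile(Q[:,1],[.5,99.5]).round(1),'z',np.median(Q[:,2]).round(1))
        A=np.c_[Q[:,:2],np.ones(len(Q))];print('plane',np.linalg.lstsq(A,Q[:,2],rcond=None)[0].round(4), 'slot',np.polyfit(Q[:,0],Q[:,1],1).round(4))
    return s,Rm,c,im,d,P,T
E
python3 - <<'E'
from m import *
s,Rm,c,im,d,P,T=plate_and_rest('w2')
m=(d>0)&(P[...,2]>.052)&(P[...,2]<.068)&(abs(P[...,0]-.489)<.06)&(abs(P[...,1]+.135)<.06)
Q=P[m]
if len(Q)>20: print('rest',len(Q),cv2.minAreaRect(Q[:,:2].astype(np.float32)),np.median(Q[:,2]))
im,d=robot.read_camera('top');cv2.imwrite('pics/t2.png',im)
E
```

```text
t 8.0833 tcp [ 0.4894 -0.1353  0.3519] yaw -21.8 z [-0.001  0.001 -1.   ]
0.029542776629461618 24.93463307619095
plate(tool mm) n 7586 x [-53.8  54.8] y [-14.4  15.1] z 172.0
plane [-2.00000e-04  1.10000e-03  1.72024e+02] slot [0.0346 0.373 ]
```

View pics/w2.png

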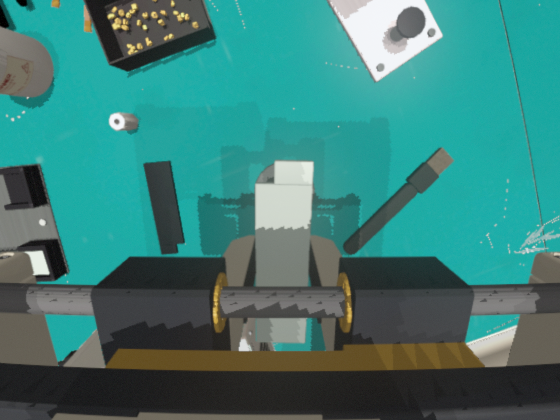

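The plate is held level and centred in the tool, with the notch at (262,175) at the far left and the rest hidden beneath it. Lowering onto the rest.

Emit:
apply_moves --series '[[[0,0,12],[0,0,0.02]],[[0,0,22],[0,0,0.015]],[[0,0,22],[0,0,0]],[[0,0,20],[0,0,0]],[[0,0,16],[0,0,0]],[[0,0,10],[0,0,0]],[[0,0,5],[0,0,0]],[[0,0,2],[0,0,0]],[[0,0,0],[0,0,0]],[[0,0,0],[0,0,0]],[[0,0,0],[0,0,0]]]'

```text
t: 9.1
tool_pos: [0.4902, -0.1356, 0.2449]
orientation: [3.073, -0.651, 0.003]
force: [-1.0, -0.3, -0.2]
opening: 0.0296
gripper_force: 24.9
```

Emit:
apply_moves --series '[[[0,0,1],[0,0,0]],[[0,0,1],[0,0,0]],[[0,0,1],[0,0,0]],[[0,0,0.5],[0,0,0]],[[0,0,0],[0,0,0]],[[0,0,0],[0,0,0]]]'

```text
t: 9.6
tool_pos: [0.4896, -0.1354, 0.2402]
orientation: [-3.073, 0.651, 0.0]
force: [-0.0, 0.4, 0.0]
opening: 0.0299
gripper_force: 24.9
```

Emit:
apply_moves --series '[[[0,0,1],[0,0,0]],[[0,0,0.7],[0,0,0]],[[0,0,0],[0,0,0]],[[0,0,0],[0,0,0]]]'

```text
t: 9.93
tool_pos: [0.4896, -0.1354, 0.2384]
orientation: [-3.073, 0.651, 0.0]
force: [0.5, -0.8, -0.2]
opening: 0.0296
gripper_force: 24.9
```

Emit:
apply_moves --series '[[[0,0,0.7],[0,0,0]],[[0,0,0.5],[0,0,0]],[[0,0,0],[0,0,0]],[[0,0,0],[0,0,0]]]'

```text
t: 10.27
tool_pos: [0.4897, -0.1354, 0.2373]
orientation: [-3.073, 0.651, 0.0]
force: [-0.4, 0.6, 0.1]
opening: 0.0295
gripper_force: 24.9
```

Emit:
apply_moves --series '[[[0,0,0.6],[0,0,0]],[[0,0,0.6],[0,0,0]],[[0,0,0],[0,0,0]],[[0,0,0],[0,0,0]]]'

```text
t: 10.6
tool_pos: [0.4898, -0.1354, 0.2372]
orientation: [3.073, -0.65, -0.0]
force: [-5.6, 1.5, 9.8]
opening: 0.0297
gripper_force: 24.9
```

Contact. I'll ease back slightly and release.

Emit:
apply_moves --series '[[[0,0,-0.7],[0,0,0]],[[0,0,0],[0,0,0]],[[0,0,0],[0,0,0]]]'

```text
t: 10.85
tool_pos: [0.4898, -0.1355, 0.2372]
orientation: [3.073, -0.651, 0.001]
force: [-1.7, 1.8, 4.6]
opening: 0.0294
gripper_force: 24.9
```

Emit:
apply_moves --series '[[[0,0,0],[0,0,0]],[[0,0,0],[0,0,0]],[[0,0,0],[0,0,0]],[[0,0,0],[0,0,0]],[[0,0,0],[0,0,0]],[[0,0,0],[0,0,0]]]' --claw 0.6

```text
t: 11.35
tool_pos: [0.4896, -0.1354, 0.2367]
orientation: [-3.073, 0.651, 0.0]
force: [0.0, 0.3, 0.4]
opening: 0.0553
gripper_force: 0.0
```

Emit:
apply_moves --series '[[[0,0,-5],[0,0,0]],[[0,0,-12],[0,0,0]],[[0,0,-18],[0,0,0]],[[0,0,-20],[0,0,0]],[[0,0,-15],[0,0,0]],[[-15,0,-5],[0,0,0]],[[-15,0,0],[0,0,0]],[[-10,0,0],[0,0,0]],[[0,0,0],[0,0,0]],[[0,0,0],[0,0,0]]]'

```text
t: 12.18
tool_pos: [0.4533, -0.1192, 0.313]
orientation: [3.073, -0.65, 0.003]
force: [0.0, 0.1, -0.6]
opening: 0.0561
gripper_force: 0.0
```

```bash
python3 - <<'E'
from h import *
s,Rm,c,im,d,P=look('w3')
m=((d>0)&(P[...,2]>.06)&(P[...,2]<.073)&(abs(P[...,0]-.489)<.07)&(abs(P[...,1]+.135)<.07))
Q=P[m];print(len(Q),cv2.minAreaRect(Q[:,:2].astype(np.float32)),np.median(Q[:,2]))
T=(Q-s['tool_pos'])@Rm*1000
print(np.percentile(T,[.5,50,99.5],axis=0).round(1))
print('plane',np.linalg.lstsq(np.c_[T[:,:2],np.ones(len(T))],T[:,2],rcond=None)[0])
im2,d2=robot.read_camera('top');c2=robot.calibration('top');cv2.imwrite('pics/t3.png',im2)
i3,_=robot.read_camera('scene')
cv2.imwrite('pics/c3.png',np.hstack([cv2.resize(im,(400,300)),cv2.resize(i3[130:280,220:420],(400,300))]))
E
```

```text
t 12.1833 tcp [ 0.4533 -0.1192  0.313 ] yaw -23.9 z [ 0.002 -0.001 -1.   ]
5321 ((0.4901897609233856, -0.13523700833320618), (0.03004765696823597, 0.11022377014160156), 64.9183578491211) 0.06521697913139081
[[-14.7 -15.9 246.2]
 [ 42.1   0.  247.8]
 [ 93.9  15.  249.6]]
plane [2.27582305e-03 9.75355663e-04 2.47744288e+02]
```

View pics/c3.png

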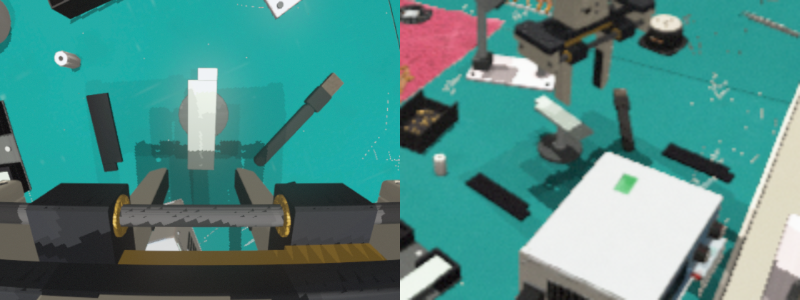

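The plate lies level and balanced on the rest, with its notch still far left at crop (192,75). The tool is above its clear end, at plate x of about -40 mm. I'll regrip there.

Emit:
apply_moves --series '[[[0,0,10],[0,0,0.02]],[[0,0,17],[0,0,0]],[[0,0,18],[0,0,0]],[[0,0,16],[0,0,0]],[[0,0,12],[0,0,0]],[[0,0,7],[0,0,0]],[[0,0,3],[0,0,0]],[[0,0,0],[0,0,0]],[[0,0,0],[0,0,0]]]'

```text
t: 13.08
tool_pos: [0.4534, -0.1193, 0.2291]
orientation: [3.067, -0.682, 0.001]
force: [0.5, 0.0, 0.7]
opening: 0.0557
gripper_force: 0.0
```

Emit:
apply_moves --series '[[[0,0,0],[0,0,0]],[[0,0,0],[0,0,0]],[[0,0,0],[0,0,0]],[[0,0,0],[0,0,0]],[[0,0,0],[0,0,0]],[[0,0,0],[0,0,0]],[[0,0,0],[0,0,0]],[[0,0,0],[0,0,0]]]' --claw 0.2 --newtons 35

```text
t: 13.75
tool_pos: [0.4533, -0.1193, 0.2291]
orientation: [3.067, -0.681, 0.001]
force: [-1.0, 0.1, 2.1]
opening: 0.0294
gripper_force: 35.0
```

Emit:
apply_moves --series '[[[0,0,-2],[0,0,0]],[[0,0,-6],[0,0,0]],[[0,0,-10],[0,0,0]],[[0,0,-12],[0,0,0]],[[0,0,-12],[0,0,0]],[[0,0,-8],[0,0,0]],[[0,0,0],[0,0,0]],[[0,0,0],[0,0,0]],[[0,0,0],[0,0,0]]]'

```text
t: 14.5
tool_pos: [0.4529, -0.1191, 0.2785]
orientation: [-3.067, 0.681, 0.001]
force: [-0.1, 0.2, -1.5]
opening: 0.0292
gripper_force: 35.0
```

```bash
python3 - <<'E'
from h import *
s,Rm,c,im,d,P=look('w4')
T=(P-s['tool_pos'])@Rm*1000
m=(d>0)&(im.min(2)>110)&(T[...,2]>145)&(T[...,2]<190)&(abs(T[...,1])<25)&(T[...,0]>-30)&(T[...,0]<120)
Q=T[m];print(s['opening'],s['gripper_force'],len(Q));print(np.percentile(Q,[.5,50,99.5],axis=0).round(1))
Q=Q[Q[:,0]>20]
print('plane',np.linalg.lstsq(np.c_[Q[:,:2],np.ones(len(Q))],Q[:,2],rcond=None)[0],cv2.minAreaRect(T[m][:,:2].astype(np.float32)))
for n in('top','scene','wrist'):
    _,d=robot.read_camera(n);c=robot.calibration(n);E=c['extrinsics']
    v,u=np.mgrid[:420,:560];K=np.array([[c['fx'],0,c['cx']],[0,c['fy'],c['cy']],[0,0,1]])
    p=cv2.undistortPoints(np.c_[u.ravel(),v.ravel()].astype(float).reshape(-1,1,2),K,c['D']).reshape(-1,2)
    P=(np.c_[p,np.ones(len(p))]*d.reshape(-1,1)-E[:3,3])@E[:3,:3];P=P[d.ravel()>0]
    for nm,z0,z1,r in(('target',.038,.052,.03),('base',.003,.014,.13)):
        o=(.598,-.299) if nm=='target' else (.644,-.289)
        Q=P[(np.hypot(P[:,0]-o[0],P[:,1]-o[1])<r)&(P[:,2]>z0)&(P[:,2]<z1)] 
        if len(Q)>10:print(n,nm,len(Q),Q.mean(0).round(4),cv2.minAreaRect(Q[:,:2].astype(np.float32)))
E
```

```text
t 14.5 tcp [ 0.4529 -0.1191  0.2785] yaw -25.0 z [-0.  0. -1.]
0.029246502068593604 34.96768891811371 12102
[[-10.4 -15.5 162.7]
 [ 46.8  -0.  164.3]
 [ 94.5  14.  166. ]]
plane [ 6.43441842e-03 -5.49061714e-04  1.64004027e+02] ((41.90808868408203, -0.8096609115600586), (30.223560333251953, 106.74250793457031), 89.42021179199219)
top target 43 [ 0.5982 -0.2978  0.0448] ((0.5982306003570557, -0.29790446162223816), (0.021922120824456215, 0.023005934432148933), 45.553138732910156)
top base 1680 [ 0.6471 -0.2853  0.0063] ((0.6444253921508789, -0.2888200283050537), (0.25541508197784424, 0.2580137252807617), 79.45117950439453)
scene base 1255 [ 0.6668 -0.2569  0.0061] ((0.6530571579933167, -0.2778286337852478), (0.23034988343715668, 0.25805288553237915), 49.52328109741211)
wrist base 162 [ 0.5578 -0.2567  0.0039] ((0.5499671697616577, -0.24594411253929138), (0.20200341939926147, 0.051970936357975006), 65.92799377441406)
```

Emit:
apply_moves --series '[[[0,0,0],[0,0,-0.046]],[[0,0,0],[0,0,-0.1]],[[0,0,0],[0,0,-0.1]],[[0,0,0],[0,0,-0.1]],[[0,0,0],[0,0,-0.1]],[[0,0,0],[0,0,-0.1]],[[0,0,0],[0,0,-0.06]],[[0,0,0],[0,0,-0.04]],[[0,0,0],[0,0,0]]]'

```text
t: 15.45
tool_pos: [0.4529, -0.1191, 0.2783]
orientation: [-3.124, -0.33, 0.001]
force: [0.3, 0.0, -1.1]
opening: 0.0293
gripper_force: 35.0
```

Emit:
apply_moves --series '[[[1,8,0],[0,0,0]],[[2.5,20,0],[0,0,0]],[[2.5,24,0],[0,0,0]],[[2.5,24,0],[0,0,0]],[[3,24,0],[0,0,0]],[[3,24,0],[0,0,0]],[[3,24,0],[0,0,0]],[[3,22,0],[0,0,0]],[[2,18,0],[0,0,0]],[[1,11,0],[0,0,0]],[[1,7,0],[0,0,0]]]'

```text
t: 16.37
tool_pos: [0.5198, -0.3172, 0.2784]
orientation: [-3.125, -0.324, 0.001]
force: [0.3, -0.4, -0.4]
opening: 0.0292
gripper_force: 35.0
```

Emit:
apply_moves --series '[[[0,0,5],[0,0,0]],[[0,0,7],[0,0,0]],[[0,0,7],[0,0,0]],[[0,0,0],[0,0,0]],[[0,0,0],[0,0,0]],[[0,0,0],[0,0,0]]]'

```text
t: 16.87
tool_pos: [0.5197, -0.3151, 0.2597]
orientation: [-3.124, -0.328, 0.0]
force: [0.5, -0.8, -1.5]
opening: 0.0299
gripper_force: 35.0
```

```bash
python3 - <<'E'
from h import *
s,Rm,c,im,d,P=look('w5')
T=(P-s['tool_pos'])@Rm*1000
m=(d>0)&(im.min(2)>110)&(T[...,2]>145)&(T[...,2]<190)&(abs(T[...,1])<25)&(T[...,0]>-30)&(T[...,0]<120)
Q=T[m];print(s['opening'],s['gripper_force'],len(Q));print(np.percentile(Q,[.5,50,99.5],axis=0).round(1))
r=cv2.minAreaRect(Q[:,:2].astype(np.float32));print(r)
print('plane',np.linalg.lstsq(np.c_[Q[:,:2],np.ones(len(Q))],Q[:,2],rcond=None)[0])
lab=s['tool_pos']+Rm@np.array([.080,-.0005,.167]);print('label',lab,'err to target, tool mm',((np.array([.598,-.299,.078])-lab)@Rm*1000).round(1))
# base plate
m=(d>0)&(P[...,2]<.02)&(im.min(2)>120)&(np.ptp(im.astype(int),axis=2)<40)
n,l,st,ce=cv2.connectedComponentsWithStats(m.astype(np.uint8))
for i in range(1,n):
    if st[i,4]>400:
        Q=P[l==i];print('comp',ce[i],st[i,4],np.median(Q[:,2]),cv2.minAreaRect(Q[:,:2].astype(np.float32)))
E
```

```text
t 16.8667 tcp [ 0.5197 -0.3151  0.2597] yaw 12.0 z [-0.  0. -1.]
0.02991210741590432 34.96771574020386 8760
[[ 22.3 -15.3 162.8]
 [ 59.9   0.2 164.4]
 [ 94.6  14.1 166.1]]
((42.458457946777344, -0.6529445648193359), (30.0102596282959, 105.48329162597656), 89.81221771240234)
plane [ 5.65601320e-03 -1.08438405e-03  1.64066825e+02]
label [ 0.59782481 -0.29790753  0.09269028] err to target, tool mm [-0.1  1.1 14.7]
comp [287.29341714  59.29854449] 12092 0.0072134156365873565 ((0.6241883635520935, -0.29636383056640625), (0.10758809000253677, 0.0822509229183197), 12.550236701965332)
```

View pics/w5.png

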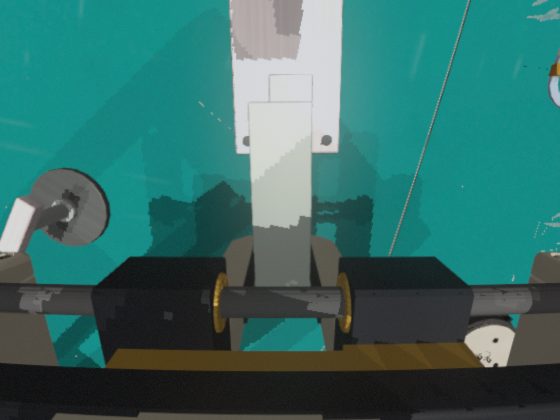

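The view shows the plate over the reader axis. The base's front edge runs from (237,152) to (340,152), with its middle a little right of the plate's, so I'll cross-check the lateral offset.

```bash
python3 - <<'E'
from h import *
im=cv2.imread('pics/w5.png');c=robot.calibration('wrist');s=robot.read_state();Rm=R.from_rotvec(s['orientation']).as_matrix()
g=im.min(2).astype(int)
tl=lambda uv,z:((ray(c,uv,z)-s['tool_pos'])@Rm*1000).round(1)
for row in(110,130,145):
    x=np.where(g[row,200:380]>120)[0]+200;print('base',row,x[0],x[-1],tl([[x[0]-.5,row],[x[-1]+.5,row]],.008)[:,:2].tolist())
for row in(130,180,220):
    b=np.abs(np.diff(cv2.GaussianBlur(g[row].astype(np.float32)[None],(3,1),0)[0]));x=np.where(b[235:325]>12)[0]+235
    print('plate',row,x)
zt=s['tool_pos'][2]-.164
print('plate edges',tl([[250,130],[311,130],[253,220],[311,220],[290,74]],zt).tolist())
print('front edge',tl([[288,152.5]],.008).tolist())
for n in('top','scene'):
    cc=robot.calibration(n);i,_=robot.read_camera(n);cv2.imwrite(f'pics/{n}5.png',i)
    lab=s['tool_pos']+Rm@np.array([.08,0,.164]);print(n,proj(cc,[lab,[.598,-.299,.045]]).round(1).tolist())
a=cv2.resize(cv2.imread('pics/top5.png')[140:230,300:410],(440,360));b=cv2.resize(cv2.imread('pics/scene5.png')[105:195,235:325],(360,360))
cv2.imwrite('pics/c5.png',np.hstack([a,b]))
E
```

```text
base 110 234 339 [[84.3, -36.0], [84.4, 43.3]]
base 130 235 339 [[69.7, -35.7], [69.8, 44.0]]
base 145 235 338 [[58.5, -36.1], [58.6, 43.7]]
plate 130 [235 236]
plate 180 [248 249 250 251 309 310 311 312]
plate 220 [250 251 252 253 297 298 299 309 310 311]
plate edges [[70.2, -14.8, 164.0], [70.2, 13.9, 164.0], [26.0, -14.4, 164.0], [26.0, 14.9, 164.0], [94.9, 3.8, 164.0]]
front edge [[52.8, 5.0, 252.1]]
top [[355.8, 191.7], [353.3, 193.6]]
scene [[289.9, 144.7], [289.7, 158.0]]
```

View pics/c5.png

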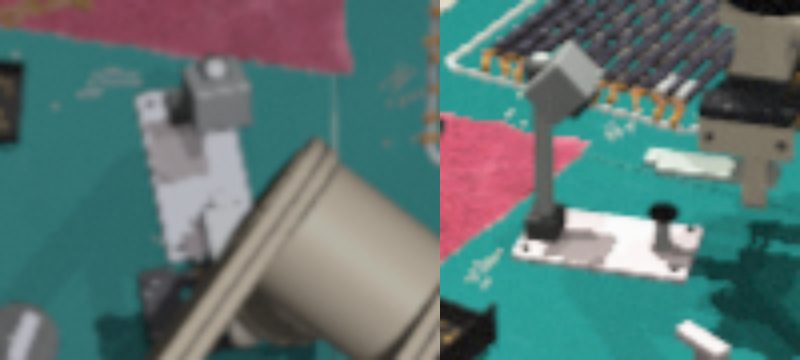

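```bash
python3 - <<'E'
from h import *
c=robot.calibration('top');im=cv2.imread('pics/top0.png');g=im.min(2).astype(float)
for row in(183,187,191,195,199):
    r=g[row,325:380];b=r>125;x=np.where(b)[0]
    def sub(i,j): return i+(125-r[i])/(r[j]-r[i])*(j-i)+325
    uv=[[sub(x[0]-1,x[0]),row],[sub(x[-1]+1,x[-1]),row]]
    W=ray(c,uv,.008);n=np.array([np.sin(.211),-np.cos(.211)])
    print(row,np.round(uv,1)[:,0],'signed y(tool) rel TCP mm',((W[:,:2]-[.5197,-.3151])@n*1000).round(1))
m=(g[185:205,340:365]<100);v,u=np.nonzero(m);print('dark target top px',u.mean()+340,v.mean()+185,len(u),ray(c,[[u.mean()+340,v.mean()+185]],.045))
E
python3 - <<'E'
from h import *
# target in w2 (tcp .4894 -.1353 .3519 yaw -21.8): rebuild extrinsics
c=robot.calibration('wrist');s=robot.read_state()
T=np.eye(4);T[:3,:3]=R.from_rotvec(s['orientation']).as_matrix();T[:3,3]=s['tool_pos'];H=c['extrinsics']@T
T2=np.eye(4);T2[:3,:3]=R.from_rotvec([-3.085,.593,.002]).as_matrix();T2[:3,3]=[.4894,-.1353,.3519]
c['extrinsics']=H@np.linalg.inv(T2)
g=cv2.imread('pics/w2.png').min(2);m=(g[0:42,392:430]<105).astype(np.uint8)
n,l,st,ce=cv2.connectedComponentsWithStats(m);i=1+st[1:,4].argmax();print(st[i],ce[i]+[392,0])
p=ce[i]+[392,0]
print(ray(c,[p,[411,20]],.045))
E
```

```text
183 [337.8 361. ] signed y(tool) rel TCP mm [-38.7  41.9]
187 [338.4 361.8] signed y(tool) rel TCP mm [-39.4  41.6]
191 [339.2 362.6] signed y(tool) rel TCP mm [-39.3  41.5]
195 [339.9 363.4] signed y(tool) rel TCP mm [-39.7  41.6]
199 [340.5 364.2] signed y(tool) rel TCP mm [-40.5  41.5]
dark target top px 355.7204301075269 196.76344086021504 93 [[ 0.58725325 -0.30740957  0.045     ]]
[  4   8  29  30 449] [412.87750557  21.78841871]
[[ 0.59786026 -0.30294049  0.045     ]
 [ 0.59983171 -0.30178797  0.045     ]]
```

Emit:
apply_moves --series '[[[0.3,1.4,0],[0,0,0]],[[0.2,1.4,0],[0,0,0]],[[0,0,4],[0,0,0]],[[0,0,5],[0,0,0]],[[0,0,3.5],[0,0,0]],[[0,0,2],[0,0,0]],[[0,0,0],[0,0,0]],[[0,0,0],[0,0,0]],[[0,0,0],[0,0,0]],[[0,0,0],[0,0,0]],[[0,0,0],[0,0,0]]]'

```text
t: 17.93
tool_pos: [0.521, -0.3184, 0.2456]
orientation: [3.124, 0.327, 0.001]
force: [0.3, 0.6, -1.1]
opening: 0.0294
gripper_force: 35.0
```

```bash
python3 - <<'E'
from h import *
s,Rm,c,im,d,P=look('w6')
T=(P-s['tool_pos'])@Rm*1000
m=(d>0)&(im.min(2)>110)&(T[...,2]>145)&(T[...,2]<190)&(abs(T[...,1])<25)&(T[...,0]>20)&(T[...,0]<120)
Q=T[m];print(np.percentile(Q,[.5,50,99.5],axis=0).round(1),s['opening'],s['gripper_force'],s['force'])
print('label',s['tool_pos']+Rm@np.array([.080,-.0003,.167]))
g=im.min(2)
for row in(110,130):
    x=np.where(g[row,200:380]>120)[0]+200;print('base',x[0],x[-1],((ray(c,[[x[0]-.5,row],[x[-1]+.5,row]],.008)-s['tool_pos'])@Rm*1000).round(1)[:,:2].tolist())
E
```

```text
t 17.9333 tcp [ 0.521  -0.3184  0.2456] yaw 12.0 z [ 0. -0. -1.]
[[ 22.6 -15.4 162.8]
 [ 59.9   0.2 164.4]
 [ 94.7  14.  166.2]] 0.029403954694054348 34.967703223228455 [ 0.34225439  0.57416869 -1.14761481]
label [ 0.59921665 -0.30153966  0.07866832]
base 225 337 [[83.5, -40.0], [83.6, 39.2]]
base 226 337 [[69.8, -39.9], [69.9, 39.8]]
```

The plate is now centred on the base line, with its label at about (0.599, -0.302, 0.0785). It is level and firmly held, so I'm handing in.

```bash
python3 -c "
from plant import robot
print(robot.close_job())"
```

```text
the job is handed in; nothing more can be done
None
```

The job is handed in at about 18 s of the 51 s allowed: the notched plate was lifted out, laid on the rest and released, then retaken by its clear end and held level, notched end towards the head, with its label about 33 mm above the target's top; sideways position is only sure to about 2–3 mm because the cameras disagreed by that much.

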